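# Load a control unit under the leaf springs of its test cradle

### The arm

A 7-joint arm with a two-finger parallel gripper is mounted at the origin on the work surface. World frame = base frame: x ahead of the robot, y to its left, z up, the work surface at z = 0. Lengths are in mm, angles in degrees, forces in N, time in s.
With the tool pointing down it reaches from about 400 to 925 mm from the base axis. Payload 5.6 kg.
Tool frame: the origin (TCP) lies at the very end of the fingers, on their centre line; the grasp point (between the pads) lies hold_point_z behind it (hold_point_z is the distance from the TCP to the grasp point, in mm); z points along the fingers, y is the line along which they close (so a half turn about z gives the same grasp; the last joint's range is limited). The gripper opens to 85 mm and grips with 20 to 120 N. Pads are 22 mm wide; open, the fingers measure 114 mm over their backs; the gripper's body (76 mm by 85 mm) begins 54 mm behind the grasp point. The pads swing forward as they close: fully open they stand 13 mm farther back than shut.
Start: joints at [-70.302, 26.786, -0.665, 91.828, 0.344, 61.387, -3.226], TCP at [245.237, 601.969, 231.29] pointing down, gripper open.
Joint ranges: [-144.91, 144.91], [-17.63, 115.5], [-89.93, 88.59], [15.96, 139.68], [-74.01, 254.01], [8.47, 105.57], [-167.45, 167.45]. Speed limits (degrees/s): [147.25, 147.25, 180, 180, 180, 180, 180].

### API

Orientations are given as [roll, pitch, yaw] about the fixed x, y, z axes, in that order (R = Rz(yaw) Ry(pitch) Rx(roll)).
In Python, from bench import * gives the robot as it stands.
- The arm moves only by the tool send_rows, never from a script. Its argument "deltas" is a list that holds one entry, the list of rows, each a list of 7 numbers: the shift along the tool's x, y, z scaled (see below), then the turn, a rotation vector about the tool's x, y, z scaled (see below), then the opening, from 0 (shut) to 1 (fully open). In form: [[[x, y, z, ax, ay, az, gripper], ...]]. A call has 1 to 10 rows; each row shifts and turns the commanded pose from where the row before left it, along the tool's axes as they then stand; what a row does not reach is not made up. The controller multiplies each number of a shift by 0.12 m and each number of a turn by 45 degrees. A row lasts 1/8 s, in which the tool goes at most 62.5 mm and 10.7 degrees, less where a joint would pass 70% of its speed; a pose out of reach is approached as far as the arm can. A call with a number of a shift or a turn outside -1 to 1 is refused whole. A call with a gripper value outside its range is refused whole. The fingers move at their own pace and stop on an object; "squeeze" is the grip in N (left out, the last holds). Time passes only in rows, so rows that do not move let the fingers close. It gives the time, the measured TCP pose, the force, the opening and the grip force at its end, in the units of the state.
- get_obs(): the state, without advancing time (a new reading comes with each control period).
- snapshot(name): name is "scene" or "top"; returns the picture (400x640x3 uint8, red, green, blue); there is no depth.
- get_calibration(name): a dict with "intrinsics" (3x3 intrinsics, pixels), "D" ([k1, k2, p1, p2, k3] as OpenCV has them; the pictures are not rectified), "rvec" (rotation vector, rad) and "tvec" (3), from world to camera coordinates, as OpenCV has them. Camera axes: x right, y down, z forward; pixel columns grow to the right and rows downward; lengths in mm; the calibration is good to about 2 mm. A picture is of the moment at which its call begins. get_calibration takes no time and is no camera call.
- sign_off(): hands the job in; it is judged then, once.
Trained networks look in the newest picture that a camera, given by its name, has taken for a name from the list of things; names that differ only in an ending like _2 or _b are one class to them, and where a whole thing is asked for, a point or a joint stands for the part that bears it (a point fixed in the world has none). Each returns a list of dicts, best first, with "confidence" (0 to 1); they miss things now and then, are a little off and sometimes report something else, mostly with a low value. They report only what shows in the picture. A call takes as long as a camera call. They do not tell look-alikes from the thing itself.
- silhouettes(camera, thing): "region" (400x640 bool, what is visible of it).
- landmark_of(camera, thing): "location" ([x, y, z] in mm, in world coordinates, good to about 4 mm: a listed point, or the origin of a listed thing).
The state is a dict: "time": time; "joints": joint angles; "qvel": joint speeds; "joint_torque": joint torques, N m; "position": TCP position; "ee_rot": TCP orientation; "wrist_force": force on the tool from outside, world axes, zero at the start; "ft_torque": the same for the moment, N m; "gripper_width": finger opening in mm; "gripper_force": force on a finger pad.
Only numpy, scipy, OpenCV 4.12 (cv2) and the standard library are available. Lean on these libraries where they do the work, as an engineer would, in place of code of your own. Each camera call takes 0.05 s, during which the arm holds its last target. There are 200 camera calls.

### The job

Load the engine control unit into the load-test cradle: with the fingertips press it down hard onto the sprung heat-sink bed, and keep it pressed down while you slide it under the two hold-down blocks and their leaf springs until its nose is fully home against the end stop, then let go of it. Only press and push it: do not lift or tip it, and leave the screwdriver, relay, flux bottle and solder reel where they are.

Things in the scene. Friction and masses are not known exactly. Their poses are not given: they have to be found in the camera images.
- cradle: Fixed test cradle, 300 x 150 mm. Origin: centre of its underside, on the table; +x is the loading direction, from the open end to the end stop; z up. Dark 10 mm base plate; two aluminium guide rails along x, inner faces at y = +-59.5 mm, z 30 to 52 mm. The unit is home with its origin at x = 55 mm in this frame, and rises there up to 2.5 mm when released.
- mouth (a point): Middle of the gap between the two dark steel hold-down blocks, at their entry faces: (25, 0, 42.5) mm in the cradle's frame. One block on each rail: x 25 to 50 mm, underside at z 42.5 mm, top at 58 mm, reaching inward to y = +-46 mm (cradle frame). Flanges higher than 42.5 mm butt against the entry faces.
- stop_face (a point): Middle of the end stop's contact face (two rubber bumpers), at (120, 0, 44) mm in the cradle's frame. Behind it a grey terminal block spans x 124 to 150 mm, y +-65 mm, top at 56 mm (sockets to 59 mm).
- leaf_left (a joint): Leaf spring trailing from the +y hold-down block: thin steel strip 12 mm wide centred on y = 51.5 mm, from x 50 to 107 mm (cradle frame), sloping down to about 36.5 mm above the table. 0 = at rest; it grows (rad) as the unit's flange lifts it, to about 0.05 to 0.15 with the unit home. It presses with about 3 to 5 N.
- leaf_right (a joint): The same leaf spring on the -y hold-down block, centred on y = -51.5 mm.
- bed (a joint): Floating aluminium heat-sink plate (258 x 108 mm) between the rails, carried on springs: 0 = up (its top 40 mm above the table), 0.008 m = fully down (top at 32 mm). It stays level. Its springs lift with 10 N when up and 17 N when fully down; the unit's own weight (about 4.5 N) does not move it.
- ecu: Loose aluminium control unit, about 0.45 kg, lying on the bed between the rails (1.5 mm play a side), nose (+x) to the blocks, 5 to 35 mm short of them. Origin: centre of its underside. Base plate 130 (x) x 116 (y) x 8 mm; its rims are the flanges that go under blocks and leaves: tops 48 mm above the table with the bed up, 40 mm with it down. Friction on the bed about 0.25.
- cover (a point): Point on the unit's flat cover (126 x 84 mm, 30 mm above the unit's underside), at (2, 0, 30) mm in the unit's frame: a good place to press. 15 mm ahead of it stands the black plug header (unit frame x 17 to 57 mm, y +-39 mm, top at z 48 mm, open above); its rear wall at x = 17 mm can be pushed against.
- screwdriver: Loose screwdriver, 190 mm, lying beside the cradle; origin under its middle. Leave alone.
- relay: Loose black cube relay, 28 x 28 x 28 mm, standing on its head with its brass blades up, beside the cradle; origin: centre of its underside. Leave alone.
- flux_bottle: Loose flux bottle, 36 mm across, 75 mm tall, standing beside the cradle; origin: centre of its underside. Leave alone.
- solder_reel: Loose solder reel, 54 mm across, 40 mm tall, standing beside the cradle; origin: centre of its underside. Leave alone.
Not all that is in view belongs to the job. There is more than one size of the ecu; the job needs the middle-sized.

How it is judged (in metres and radians):
On the way:
1. the fingers press the unit and the bed down, with the unit still short of home (value of joint bed above 0.0055 m and contact force between the fingers and ecu above 2 N and x of ecu in the frame of cradle below 0.045 m), for 0.1 s.
At the end, for the whole second after the job is handed in: The unit's nose is within 3.5 mm of the end stop, its flanges under both hold-down blocks and both leaf springs (leaves lifted over 0.03 rad, unit level within 0.05 rad, underside below 37 mm), the bed held down over 4 mm, all at rest, and the four other things within 20 mm of their starts (x of ecu in the frame of cradle between 0.0515 and 0.058 m and y of ecu in the frame of cradle between -0.004 and 0.004 m and z of ecu in the frame of cradle between 0.029 and 0.037 m and value of joint bed above 0.004 m and value of joint each of leaf_left, leaf_right above 0.03 rad and angle between ecu's own z axis and vertical below 0.05 rad and linear speed of ecu below 0.01 m/s and distance of each of screwdriver, relay, flux_bottle, solder_reel from where it was at the start of the episode below 0.02 m); the robot touches nothing.
It fails at once if the unit was lifted out of the guide rails (z of ecu in the frame of cradle above 0.052 m).
It fails at once if the unit was tipped (angle between ecu's own z axis and vertical above 0.15 rad).
It fails at once if a thing beside the cradle was knocked away (distance of any of screwdriver, relay, flux_bottle, solder_reel from where it was at the start of the episode above 0.03 m).
It also fails if it takes over 35 s, if anything falls off the work surface, if the arm or the gripper's body presses on something with over 40 N, if the wrist force passes 120 N, or if a joint passes its speed limit or range.

## Working session

There is one attempt and no reset: what is moved stays moved. The work goes in short steps, Python scripts to look and compute and a tool call to move; the robot and the scene stay as the last step left them, time stands still between calls to the robot, and variables do not carry over. Pictures are saved under pics/ and viewed, at most 10 in all, crops included, and the job is handed in when it is done.

Besides the shell and the picture viewer there is one more tool, called after "Emit:" as a command line: name --argument value ..., lists and objects as JSON in quotes. send_rows: Moves the arm, as the interface text tells. Shifts and turns lie within -1 to 1; 1 stands for 0.12 m of shift or 45 degrees of turn. Its arguments: {"type":"object","properties":{"deltas":{"type":"array"},"squeeze":{"type":"number"}},"required":["deltas"]}

```bash
mkdir -p pics; ls
cat > h.py <<'E'
from bench import *
import numpy as np, cv2
def save(cam,n):
    im=snapshot(cam); cv2.imwrite('pics/'+n,im[:,:,::-1]); return im
E
python3 - <<'E'
from h import *
print(get_obs())
for c in ('scene','top'):
    save(c,c+'0.png')
    for t in ('ecu','cradle','mouth','stop_face','cover','leaf_left','leaf_right','screwdriver','relay','flux_bottle','solder_reel'):
        try: print(c,t,[(np.round(d['location'],1).tolist(),round(d['confidence'],2)) for d in landmark_of(c,t)][:3])
        except Exception as e: print(c,t,e)
E
```

```text
pics
{'time': 0.0, 'joints': array([-70.30138379,  26.8355544 ,  -0.66627653,  91.88192206,
         0.34415321,  61.38525084,  -3.22619002]), 'qvel': array([ 0.02201853, -0.0230256 ,  0.01825585,  0.04513797,  0.02134271,
       -0.11943262, -0.03463201]), 'joint_torque': array([-8.45891941e-05, -5.32382262e+01,  2.18627084e-02, -2.51304352e+01,
        1.15801851e-02,  7.71735184e-03,  1.98499009e-05]), 'position': array([245.04028217, 601.43843165, 230.33614349]), 'ee_rot': array([-1.79899485e+02,  6.72231178e-03,  1.57835080e+02]), 'wrist_force': array([ 0.37784815, -0.33932829, -0.41937483]), 'ft_torque': array([ 0.01460468,  0.04708779, -0.00811137]), 'gripper_force': 0.0, 'gripper_width': 85.36335448232633}
scene ecu [([588.7, -250.5, -2.5], 0.92), ([486.7, 167.6, 41.4], 0.6)]
scene cradle [([534.7, 169.9, -1.5], 0.91), ([548.2, 20.5, -1.5], 0.17)]
scene mouth [([563.7, 166.1, 42.3], 0.59)]
scene stop_face [([655.2, 167.6, 45.7], 0.65), ([534.3, 168.9, -3.6], 0.57)]
scene cover [([497.0, 166.1, 74.3], 0.83), ([591.5, -252.2, 42.3], 0.83), ([342.3, 345.2, 25.1], 0.81)]
scene le
[... 451 characters left out ...]
9, 40.8], 0.96), ([588.0, -250.5, 0.8], 0.89)]
top cradle []
top mouth [([565.7, 168.8, 43.8], 0.96)]
top stop_face [([657.4, 166.4, 44.0], 0.56)]
top cover [([493.8, 165.6, 68.0], 0.64), ([589.5, -251.1, 39.1], 0.64), ([343.6, 344.1, 24.5], 0.56)]
top leaf_left it knows: cover, cradle, ecu, flux_bottle, mouth, relay, screwdriver, solder_reel, stop_face
top leaf_right it knows: cover, cradle, ecu, flux_bottle, mouth, relay, screwdriver, solder_reel, stop_face
top screwdriver [([555.4, 19.8, 2.2], 0.81), ([490.9, 168.1, 40.9], 0.75)]
top relay [([468.3, 319.1, -3.1], 0.64)]
top flux_bottle [([626.8, 291.5, 0.7], 0.84)]
top solder_reel [([552.4, 330.2, -4.0], 0.83), ([553.3, 21.1, 2.5], 0.21)]
```

View pics/scene0.png

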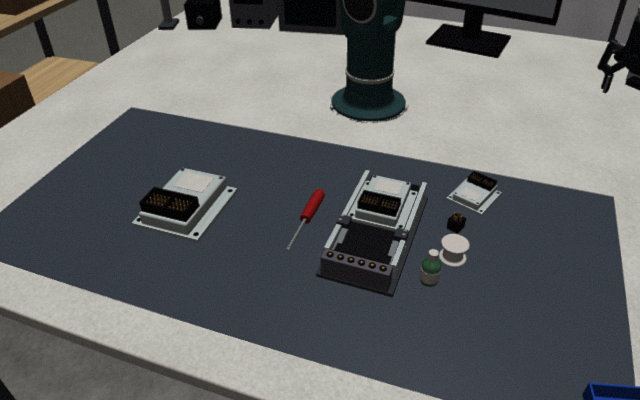

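View pics/top0.png

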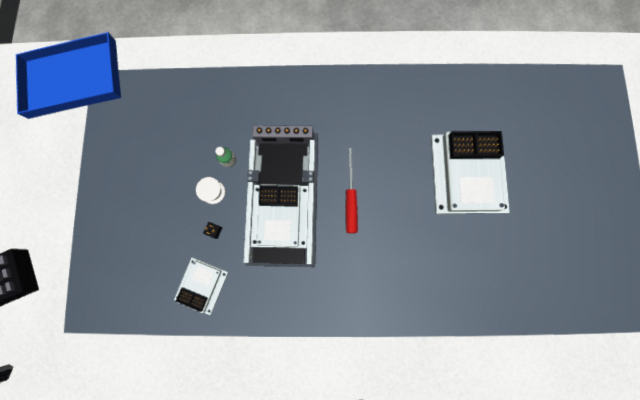

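The pictures show the cradle at top px (282,195) with the middle-sized ECU in it, nose up at row ≈185. The large unit is at (470,172), the small one at (200,287), and the screwdriver is just right of the cradle. Next I need the cradle's yaw.

Run:
```python
from h import *
im=cv2.imread('pics/top0.png')[115:275,230:335]
cv2.imwrite('pics/crop0.png',cv2.resize(im,None,fx=3.7,fy=3.7,interpolation=cv2.INTER_CUBIC))
c=get_calibration('top');print(c)
```

```text
{'intrinsics': array([[373.14889267,   0.        , 321.71884204],
       [  0.        , 373.14889267, 193.68353703],
       [  0.        ,   0.        ,   1.        ]]), 'D': array([-0.04833427,  0.        ,  0.        ,  0.        ,  0.        ]), 'rvec': array([ 2.11418309, -2.12325406,  0.15921602]), 'tvec': array([ 81.78712471, 536.66773821, 736.93354755])}
```

View pics/crop0.png

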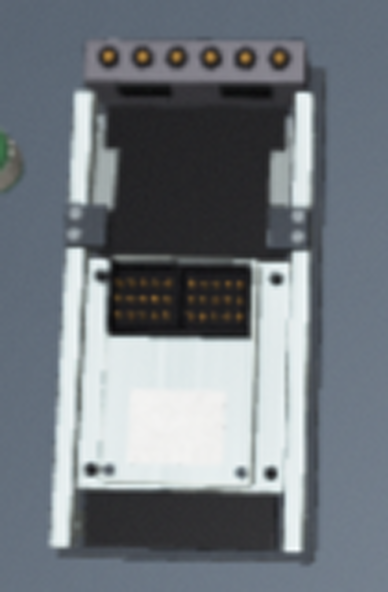

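```bash
cat >> h.py <<'E'
def back(cam,pts,z):
    c=get_calibration(cam);R=cv2.Rodrigues(c['rvec'])[0];t=c['tvec']
    u=cv2.undistortPoints(np.float64(pts).reshape(-1,1,2),c['intrinsics'],c['D']).reshape(-1,2)
    d=np.c_[u,np.ones(len(u))]@R; o=-R.T@t
    return o+d*((z-o[2])/d[:,2])[:,None]
E
python3 - <<'E'
from h import *
f=lambda P,z:back('top',np.array(P)/3.7+[230-.4,115-.4],z)
r=f([(76,92),(52,545),(312,95),(302,550)],52);print(r.round(1), [np.degrees(np.arctan2(*(r[i]-r[i+1])[1::-1])) for i in (0,2)])
print('term front',f([(86,42),(304,42)],56).round(1)); print('block entry',f([(66,243),(310,245)],58).round(1))
print('hdr rear',f([(108,335),(248,337)],88).round(1)); print('cover rear',f([(83,482),(250,484)],70).round(1));
E
```

```text
[[656.5 234.2  52. ]
 [395.7 239.4  52. ]
 [653.   95.9  52. ]
 [393.  101.   52. ]] [np.float64(-1.1533489026664145), np.float64(-1.1237302784241696)]
term front [[685.7 228.4  56. ]
 [684.  100.5  56. ]]
block entry [[564.9 235.6  58. ]
 [562.7  96.6  58. ]]
hdr rear [[507.6 204.2  88. ]
 [506.1 128.4  88. ]]
cover rear [[429.6 219.3  70. ]
 [428.4 128.3  70. ]]
```

Emit:
send_rows --deltas '[[[0,0,0,0,0,-0.157,0],[0,0,0,0,0,-0.157,0],[0,0,0,0,0,-0.157,0]]]'

```text
time: 1.38
position: [245.2, 602.0, 231.3]
ee_rot: [-180.0, 0.0, 179.3]
wrist_force: [-0.8, -0.2, -0.0]
gripper_width: 32.1
gripper_force: 0.0
```

Emit:
send_rows --deltas '[[[-0.212,-0.357,0.042,0,0,0,0],[-0.212,-0.357,0.042,0,0,0,0],[-0.212,-0.357,0.042,0,0,0,0],[-0.212,-0.357,0.042,0,0,0,0],[-0.212,-0.357,0.042,0,0,0,0],[-0.212,-0.357,0.042,0,0,0,0],[-0.212,-0.357,0.042,0,0,0,0],[-0.212,-0.357,0.042,0,0,0,0],[-0.212,-0.357,0.042,0,0,0,0],[-0.212,-0.357,0.042,0,0,0,0]]]'

```text
time: 2.62
position: [493.2, 168.0, 181.1]
ee_rot: [180.0, 0.0, 179.0]
wrist_force: [-0.1, 0.2, -0.9]
gripper_width: -0.1
gripper_force: 0.0
```

Emit:
send_rows --deltas '[[[0.018,0,0.25,0,0,0,0],[0,0,0.25,0,0,0,0],[0,0,0.2,0,0,0,0],[0,0,0.12,0,0,0,0],[0,0,0.03,0,0,0,0],[0,0,0,0,0,0,0]]]'

```text
time: 3.38
position: [490.6, 169.5, 79.3]
ee_rot: [180.0, 0.0, 179.0]
wrist_force: [0.5, -0.2, 0.7]
gripper_width: 0.3
gripper_force: 0.0
```

Run:
```python
from h import *
a=save('scene','s1.png')[130:300,280:480]; b=save('top','t1.png')[115:285,215:415]
cv2.imwrite('pics/c1.png',cv2.resize(np.hstack([a,b])[:,:,::-1],None,fx=2,fy=2,interpolation=cv2.INTER_CUBIC))
print(get_obs()['position'],get_obs()['wrist_force'])
```

```text
[490.81263615 169.63746236  79.73827375] [-0.38653386  0.1884708   0.09852986]
```

View pics/c1.png

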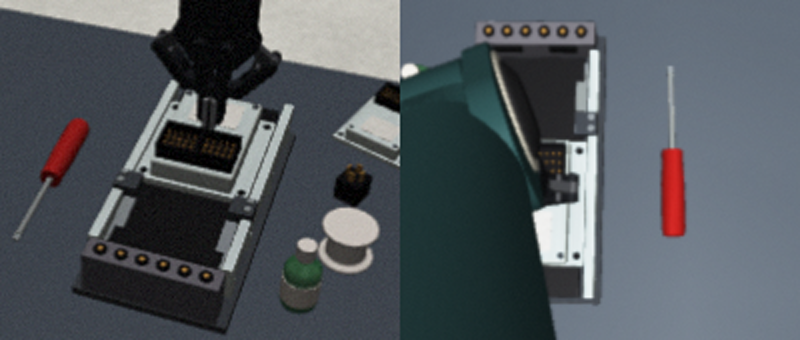

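The closed fingertips (left half, ~(208,115)) hang over the cover just behind the header, nothing touched. Pressing down now.

Emit:
send_rows --deltas '[[[0,-0.018,0.03,0,0,0,0],[0,0,0.04,0,0,0,0],[0,0,0.025,0,0,0,0],[0,0,0,0,0,0,0]]]'

```text
time: 3.98
position: [490.4, 167.1, 67.9]
ee_rot: [-180.0, 0.0, 179.0]
wrist_force: [-1.8, -0.6, 7.7]
gripper_width: -0.1
gripper_force: 3.9
```

Emit:
send_rows --deltas '[[[0,0,0.025,0,0,0,0],[0,0,0.025,0,0,0,0],[0,0,0,0,0,0,0]]]'

```text
time: 4.35
position: [490.4, 167.1, 62.4]
ee_rot: [180.0, 0.0, 179.0]
wrist_force: [-3.9, -1.1, 12.7]
gripper_width: 0.0
gripper_force: 6.3
```

Emit:
send_rows --deltas '[[[0,0,0.018,0,0,0,0],[0,0,0.01,0,0,0,0],[0,0,0,0,0,0,0]]]'

```text
time: 4.72
position: [490.9, 167.3, 61.9]
ee_rot: [179.9, 0.1, 179.0]
wrist_force: [-9.8, -4.3, 37.3]
gripper_width: -0.0
gripper_force: 18.6
```

Emit:
send_rows --deltas '[[[-0.05,0,0,0,0,0,0],[-0.05,0,0,0,0,0,0],[-0.05,0,0,0,0,0,0],[0,0,0,0,0,0,0]]]'

```text
time: 5.22
position: [510.0, 168.7, 61.9]
ee_rot: [179.8, 0.2, 179.1]
wrist_force: [-7.1, 0.0, 31.4]
gripper_width: -0.1
gripper_force: 15.5
```

Emit:
send_rows --deltas '[[[-0.05,-0.005,0,0,0,0,0],[-0.05,-0.005,0,0,0,0,0],[-0.05,0,0,0,0,0,0],[-0.05,0,0,0,0,0,0],[-0.05,0,0,0,0,0,0],[0,0,0,0,0,0,0]]]'

```text
time: 5.98
position: [540.1, 167.1, 61.9]
ee_rot: [179.8, 0.2, 179.1]
wrist_force: [-6.4, 0.4, 28.5]
gripper_width: 0.2
gripper_force: 13.9
```

Run:
```python
from h import *
a=save('scene','s2.png')[130:300,280:480]; b=save('top','t2.png')[115:285,215:415]
cv2.imwrite('pics/c2.png',cv2.resize(np.hstack([a,b])[:,:,::-1],None,fx=2,fy=2,interpolation=cv2.INTER_CUBIC))
print(get_obs()['position'],get_obs()['wrist_force'])
```

```text
[540.09206725 167.10449257  61.97870192] [-6.12819907  0.06196767 27.38164302]
```

View pics/c2.png

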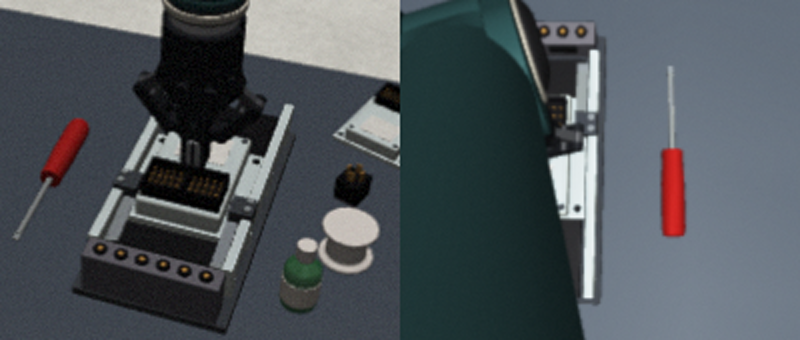

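The unit's nose is under both blocks (left half, blocks at (125,180) and (243,207)) and the force is steady. Continuing.

Emit:
send_rows --deltas '[[[-0.05,0,0.005,0,0,0,0],[-0.05,0,0,0,0,0,0],[-0.05,0,0,0,0,0,0],[-0.05,0,0,0,0,0,0],[-0.05,0,0,0,0,0,0],[-0.05,0,0,0,0,0,0],[-0.05,0,0,0,0,0,0],[0,0,0,0,0,0,0]]]'

```text
time: 7.08
position: [580.1, 166.8, 61.9]
ee_rot: [179.8, -0.0, 179.1]
wrist_force: [-12.6, 0.6, 33.5]
gripper_width: -0.6
gripper_force: 23.1
```

Emit:
send_rows --deltas '[[[-0.04,0,0.005,0,0,0,0],[-0.03,0,0,0,0,0,0],[-0.02,0,0,0,0,0,0],[0,0,0,0,0,0,0]]]'

```text
time: 7.58
position: [590.9, 166.7, 61.8]
ee_rot: [179.8, 0.0, 179.1]
wrist_force: [-13.4, -0.2, 36.6]
gripper_width: 0.3
gripper_force: 24.3
```

Emit:
send_rows --deltas '[[[-0.025,0,0,0,0,0,0],[-0.02,0,0,0,0,0,0],[0,0,0,0,0,0,0]]]'

```text
time: 7.95
position: [596.3, 166.6, 61.9]
ee_rot: [179.8, 0.0, 179.1]
wrist_force: [-14.5, 0.5, 35.9]
gripper_width: 0.0
gripper_force: 24.1
```

Emit:
send_rows --deltas '[[[-0.02,0,0,0,0,0,0],[-0.015,0,0,0,0,0,0],[0,0,0,0,0,0,0]]]'

```text
time: 8.32
position: [598.3, 166.6, 61.8]
ee_rot: [179.9, -0.3, 179.1]
wrist_force: [-19.1, -0.2, 40.5]
gripper_width: -0.1
gripper_force: 27.2
```

Emit:
send_rows --deltas '[[[-0.025,0,0,0,0,0,0],[-0.015,0,0,0,0,0,0],[0,0,0,0,0,0,0]]]'

```text
time: 8.7
position: [598.4, 166.6, 61.7]
ee_rot: [179.9, -0.8, 179.2]
wrist_force: [-31.5, -2.1, 51.3]
gripper_width: 0.3
gripper_force: 37.0
```

Run:
```python
from h import *
a=save('scene','s3.png')[130:300,280:480]; b=save('top','t3.png')[115:285,215:415]
cv2.imwrite('pics/c3.png',cv2.resize(np.hstack([a,b])[:,:,::-1],None,fx=2,fy=2,interpolation=cv2.INTER_CUBIC))
print(get_obs()['position'],get_obs()['wrist_force'])
```

```text
[598.39435846 166.54115267  61.77107827] [-31.35591078  -0.95350039  51.57965239]
```

View pics/c3.png

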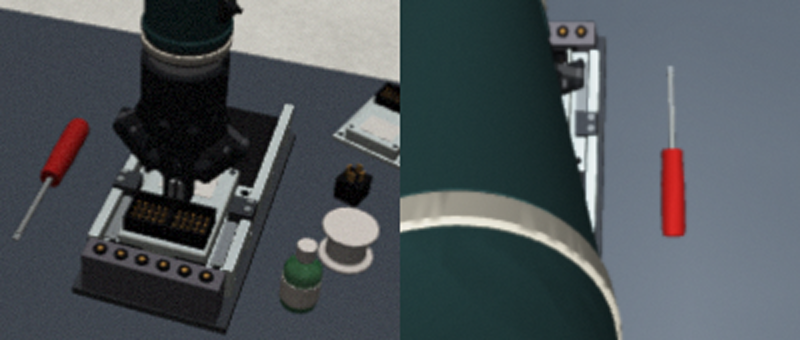

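The unit is home: 4.8 mm more command gave no motion and the push force rose to 31 N. Next I ease the push off, then lift straight up.

Emit:
send_rows --deltas '[[[0.025,0,0,0,0,0,0],[0.015,0,-0.01,0,0,0,0],[0,0,0,0,0,0,0]]]'

```text
time: 9.18
position: [598.3, 166.6, 61.9]
ee_rot: [179.9, -0.2, 179.1]
wrist_force: [-16.5, 0.4, 31.6]
gripper_width: 0.1
gripper_force: 26.3
```

Emit:
send_rows --deltas '[[[0.02,0,-0.01,0,0,0,0],[0.01,0,-0.01,0,0,0,0],[0,0,0,0,0,0,0]]]'

```text
time: 9.55
position: [597.8, 165.9, 62.1]
ee_rot: [179.9, 0.1, 179.1]
wrist_force: [-1.5, 1.9, 9.7]
gripper_width: -0.1
gripper_force: 5.1
```

Push force is now ~0; lifting off.

Emit:
send_rows --deltas '[[[0,0,-0.02,0,0,0,0],[0,0,-0.02,0,0,0,0],[0,0,-0.05,0,0,0,0],[0.02,0,-0.1,0,0,0,0],[0,0,-0.3,0,0,0,0],[0,0,-0.3,0,0,0,0],[0.3,0,-0.3,0,0,0,0],[0.4,0,-0.3,0,0,0,0],[0.4,0,-0.2,0,0,0,0],[0,0,0,0,0,0,0]]]'

```text
time: 10.8
position: [460.7, 167.2, 254.2]
ee_rot: [179.9, 0.2, 179.2]
wrist_force: [0.5, 0.4, 0.1]
gripper_width: -0.3
gripper_force: 0.0
```

Run:
```python
from h import *
a=save('scene','s4.png')[130:300,280:480]; b=save('top','t4.png')[115:285,215:415]
cv2.imwrite('pics/c4.png',cv2.resize(np.hstack([a,b])[:,:,::-1],None,fx=2,fy=2,interpolation=cv2.INTER_CUBIC))
for c in ('scene','top'):
    for t in ('ecu','cover','stop_face','mouth','relay','screwdriver','flux_bottle','solder_reel'): print(c,t,[(np.round(d['location'],1).tolist(),round(d['confidence'],2)) for d in landmark_of(c,t)][:2])
print(get_obs()['position'],get_obs()['wrist_force'])
```

```text
scene ecu [([344.2, 346.8, -5.1], 0.97), ([587.9, -251.9, 1.0], 0.94)]
scene cover [([342.2, 344.8, 23.2], 0.98), ([591.5, -250.7, 42.5], 0.85)]
scene stop_face [([656.1, 166.3, 43.8], 0.6)]
scene mouth [([594.4, 167.9, 66.6], 0.34)]
scene relay [([462.8, 315.4, 3.0], 0.73)]
scene screwdriver [([546.4, 24.2, 0.8], 0.66)]
scene flux_bottle [([624.8, 292.2, -0.6], 0.89)]
scene solder_reel [([551.4, 322.7, 0.1], 0.59)]
top ecu [([583.9, -250.9, 3.6], 0.67), ([593.4, 169.2, 37.3], 0.6)]
top cover [([593.9, 165.0, 64.7], 0.91), ([588.8, -250.4, 38.2], 0.89)]
top stop_face [([657.9, 167.8, 44.3], 0.91)]
top mouth [([594.5, 164.4, 62.0], 0.46)]
top relay []
top screwdriver [([554.7, 19.8, 3.7], 0.79), ([541.9, 166.2, 2.5], 0.54)]
top flux_bottle []
top solder_reel []
[462.54520787 166.47241258 251.35196748] [-0.2421997  -0.00648664  0.7453556 ]
```

View pics/c4.png

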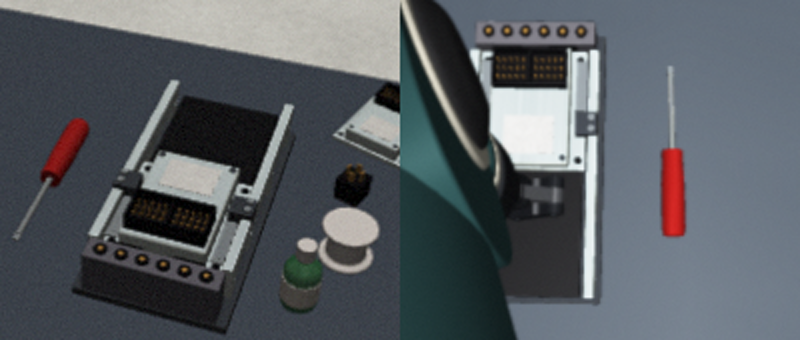

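The unit lies level under both blocks and leaves, against the stop; other objects unmoved. One check that it did not spring back from the stop.

Run:
```python
from h import *
print(back('top',np.array([(492,86),(567,87)])/2+[215-200,115],82.5).round(1))
a=cv2.imread('pics/s3.png')[195:280,320:420].astype(int);b=cv2.imread('pics/s4.png')[195:280,320:420].astype(int)
# header/nose shift between pressed-home and released (scene view)
A=cv2.cvtColor(a[35:65,18:70].astype('uint8'),6).astype('float32');B=cv2.cvtColor(b[35:65,18:70].astype('uint8'),6).astype('float32')
print(cv2.phaseCorrelate(A,B))
t=cv2.imread('pics/t4.png')[118:168,250:320];cv2.imwrite('pics/c5.png',cv2.resize(t,None,fx=9,fy=9,interpolation=cv2.INTER_CUBIC))
```

```text
[[606.3 203.4  82.5]
 [604.4 126.1  82.5]]
((-0.12445198617563236, -1.0095815307366856), 0.8887482548937385)
```

View pics/c5.png

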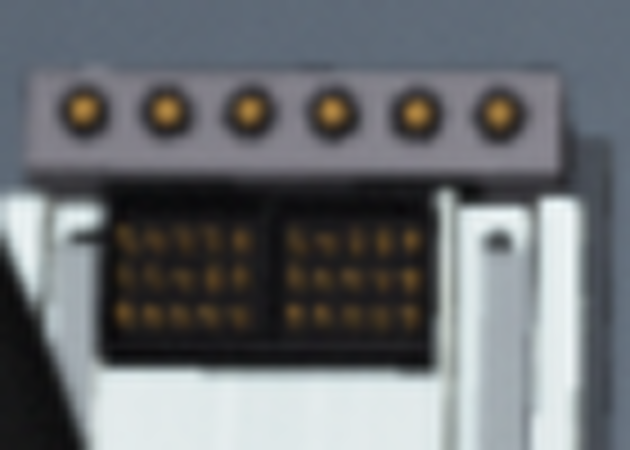

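Run:
```python
from h import *
f=lambda P,z:back('top',np.array(P)/9+[250-.45,118-.45],z).round(1)
print('term face',f([(100,178),(500,177)],56),'term far',f([(100,72),(500,72)],56))
print('nose flange',f([(75,205),(495,208)],42.5)); print('hdr rear base',f([(200,367),(400,369)],64.5),'hdr top rear',f([(200,347),(400,349)],82.5))
print('rail ends',f([(560,197)],52),'hdr front',f([(150,198),(400,198)],82.5))
c=get_calibration('scene')
p=lambda x,y,z:cv2.projectPoints(np.array([[x,y,z]],float),c['rvec'],c['tvec'],c['intrinsics'],c['D'])[0].ravel()
q=p(620,167,80);print('scene px: +2.5z',p(620,167,82.5)-q,'-3x',p(617,167,80)-q)
a=cv2.imread('pics/s3.png',0);b=cv2.imread('pics/s4.png',0);print(q)
A=a[225:258,342:388].astype('float32');h=cv2.createHanningWindow(A.shape[::-1],cv2.CV_32F)
print(cv2.phaseCorrelate(A,b[225:258,342:388].astype('float32'),h))
```

```text
term face [[659.7 210.6  56. ]
 [658.8 114.7  56. ]] term far [[686.4 211.3  56. ]
 [685.1 114.8  56. ]]
nose flange [[657.5 219.1  42.5]
 [655.5 116.8  42.5]]
hdr rear base [[610.3 184.   64.5]
 [609.4 137.1  64.5]] hdr top rear [[610.1 181.2  82.5]
 [609.1 135.4  82.5]]
rail ends [[655.  100.6  52. ]] hdr front [[645.7 193.6  82.5]
 [645.  135.8  82.5]]
scene px: +2.5z [ 0.05558232 -0.99947632] -3x [ 0.44702776 -1.043253  ]
[365.57824544 231.20374367]
((-0.06111170028740531, -1.321673261038523), 0.7673112628636537)
```

The nose is about 3 mm from the terminal face, where 4 mm is nominal when home. The shift on release matches the expected pure 2.5 mm rise, so it did not spring back. Handing in.

```bash
python3 -c "
from bench import *
print(sign_off())"
```

```text
the job is handed in; nothing more can be done
None
```

The middle-sized unit is pressed in under both hold-down blocks and leaf springs, home against the end stop and released. The job is handed in, but no verdict came back; in the last pictures it looked level and the other things unmoved.

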